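# Start up the comb-polishing bench: lamp, dust extractor, polisher

### The job

Get the comb-polishing bench running with light presses of the fingertips: press the white switch on the work lamp's base in until it stays down, then press the dust extractor's orange rocker switch fully over to on (its raised end with the white dot), and only then press the polisher's green start button fully in and let go of it. Do not lean hard on anything, never press the red stop button, and do not lift or move the lamp, the comb, the file or the polishing bar.

Things in the scene. Friction and masses are not known exactly. Their poses are not given: they have to be found in the camera images.
- lamp: Loose LED work lamp, 1.9 kg, standing on the bench to the left or right of the polisher. Dark steel base 200 (x) x 130 (y) x 24 mm high; origin at the centre of its underside, z up. A thin post (14 mm thick) rises from the base at x = +85 mm, y = +45 mm to 480 mm; the lamp head, a flat bar 36 mm wide, runs from there 170 mm further along +x at about 480 mm height. The round switch is on the base at x = -75 mm, y = 0. The lamp must not be lifted or shifted (12 mm at most).
- lamp_switch (a joint): Latching push switch in the lamp base, m: 0 = out (off, at the start), 0.005 = fully in (on). It gives way downwards at about 2.5 N and stays where it is left; on counts from 0.0035.
- lamp_switch_top (a point): Centre of the top face of the lamp's white switch (26 mm diameter), 38 mm above the bench when out, 33 mm when in. A black rubber collar, 34 mm diameter, surrounds it 27 mm above the bench; switch and collar are rubber-mounted and sink together when pressed harder than 2 N (1.5 N more per mm, 7 mm at most), and come back up.
- extractor: Fixed grey down-draught dust extractor, a low box 260 (x) x 200 (y) x 120 mm high on the other side of the polisher from the lamp; origin at the centre of its underside, z up. Most of its flat top is an aluminium grille; the orange rocker switch is on top, near the robot's side, centred at x = -87 mm, y = 0, in a black frame 70 (x) x 44 (y) mm that stands 125 mm above the bench.
- rocker (a joint): Rocker switch of the extractor, rad: 0 = off (at the start; the end with the white dot, towards the box's +x, stands up), 0.28 = fully on (that end down). It turns about the box's y axis and stays where it is left (0.05 N m of friction: about 2 N at the dot); on counts from 0.22. The rocker is 60 (x) x 36 (y) mm.
- rocker_on_end (a point): The white dot on top of the rocker's on end, 22 mm towards the box's +x from the rocker's middle; about 138 mm above the bench when off, 132 mm when on. Pressing straight down here switches the extractor on; the pressed end stays above the black frame. Rocker and frame are rubber-mounted and sink together when pressed harder than 2 N (1.5 N more per mm, 7 mm at most), and come back up.
- polisher: Fixed green double-ended bench polisher with its starter. Origin on the bench under the centre of the starter, a yellow and grey box 130 (x) x 85 (y) x 60 mm high with the green and red buttons on its top; z up. A conduit on the bench joins it to the machine behind it (towards +x): shaft along y at x = +270 mm, 145 mm above the bench, motor 124 mm thick, a grinding wheel and a white buff (each about 144 mm diameter) at y = +/-123 mm, 330 mm long in all, 217 mm high.
- start_button (a joint): Green start button, m: 0 = out, 0.005 = fully in; a spring that takes 1.6 N to start and 4.6 N fully in; springs back when let go. Pressed counts from 0.0035, for a tenth of a second.
- start_top (a point): Centre of the top face of the green start button (30 mm diameter) on the starter, at x = +27 mm, y = 0 of the polisher's frame, 75 mm above the bench when out. A black rubber collar, 42 mm diameter, surrounds it 64 mm above the bench; button and collar are rubber-mounted and sink together when pressed harder than 4.5 N (1.5 N more per mm, 7 mm at most), and come back up.
- stop_button (a joint): Red stop button, m: 0 = out, 0.005 = in. Must not be pressed (1.5 mm at most).
- stop_top (a point): Centre of the top of the red mushroom stop button (36 mm diameter) on the starter, 56 mm towards the robot (polisher's -x) from the green button, 81 mm above the bench.
- comb: Loose honey-coloured horn comb, 150 (x) x 43 (y) x 6 mm, lying on the extractor's grille; origin at its underside near the middle. A bystander: 15 mm of movement at most.
- file: Loose flat file with a wooden handle, 270 mm long along x (blade towards +x), 25 mm wide, 25 mm high at the handle, lying beside the starter on its +y side; origin at its underside, 140 mm from the handle's end. A bystander: 15 mm at most.
- polish_bar: Loose green bar of polishing compound in a paper wrapper, 120 (x) x 45 (y) x 35 mm, lying on the bench just in front of the lamp's base; origin at the centre of its underside. A bystander: 15 mm at most.

How it is judged:
On the way, in this order (a step that is already met when the one before it is completed fails the run):
1. the lamp's switch is pressed in, with the extractor still off (value of joint lamp_switch above 0.0035 m and value of joint rocker below 0.1 rad), for 0.1 s.
2. the extractor's rocker is over to on (value of joint rocker above 0.22 rad), for 0.1 s.
3. the polisher's green start button is pressed in (value of joint start_button above 0.0035 m), for 0.1 s.
At the end, for the whole second after the job is handed in: Lamp switch in (3.5 of 5 mm or more), extractor rocker on (0.22 rad or more), green start button pressed last and out again, red button out; the lamp upright within 12 mm, and comb, file and polishing bar within 15 mm, of where they were (value of joint lamp_switch above 0.0035 m and value of joint rocker above 0.22 rad and value of joint each of start_button, stop_button below 0.0015 m and distance of lamp from where it was at the start of the episode below 0.012 m and distance of each of comb, file, polish_bar from where it was at the start of the episode below 0.015 m and angle between lamp's own z axis and vertical below 0.05 rad and linear speed of lamp below 0.01 m/s); the robot touches nothing.
It fails at once if the extractor is switched on before the lamp (value of joint rocker above 0.15 rad and value of joint lamp_switch below 0.0025 m).
It fails at once if the polisher is started before the extractor is on (value of joint start_button above 0.002 m and value of joint rocker below 0.2 rad).
It fails at once if the red stop button is pressed (value of joint stop_button above 0.0015 m).
It fails at once if a switch, its machine or the lamp is pressed harder than 25 N (contact force between any of the arm, the fingers and lamp above 25 N or contact force between any of the arm, the fingers and extractor above 25 N or contact force between any of the arm, the fingers and polisher above 25 N).
It fails at once if the lamp (12 mm), the comb, the file or the polishing bar (15 mm) is lifted, tipped or moved (distance of lamp from where it was at the start of the episode above 0.012 m or angle between lamp's own z axis and vertical above 0.08 rad or distance of any of comb, file, polish_bar from where it was at the start of the episode above 0.015 m).
It also fails if it takes over 58 s, if anything falls off the work surface, if the arm or the gripper's body presses on something with over 40 N, if the wrist force passes 120 N, or if a joint passes its speed limit or range.

### The arm

A 7-joint arm with a two-finger parallel gripper is mounted at the origin on the work surface. World frame = base frame: x ahead of the robot, y to its left, z up, the work surface at z = 0. Lengths are in m, angles in rad, forces in N, time in s.
With the tool pointing down it reaches from about 0.375 to 0.925 m from the base axis. Payload 3.1 kg.
Tool frame: the origin (TCP) lies between the finger pads; the fingertips stand 19 mm ahead of it and the grasp point (between the pads) is the TCP; z points along the fingers, y is the line along which they close (so a half turn about z gives the same grasp; the last joint's range is limited). The gripper opens to 85 mm and grips with 20 to 120 N. Pads are 22 mm wide; open, the fingers measure 114 mm over their backs; the gripper's body (76 mm by 85 mm) begins 54 mm behind the grasp point. The pads swing forward as they close: fully open they stand 13 mm farther back than shut.
Start: joints at [1.177, 0.383, 0.044, 1.598, -0.018, 1.161, -0.05], TCP at [0.189, -0.622, 0.25] pointing down, gripper open.
Joint ranges: [-2.61, 2.61], [-0.41, 2.15], [-1.48, 1.57], [0, 2.5], [-1.57, 4.71], [0.05, 1.97], [-2.85, 2.85]. Speed limits (rad/s): [2.79, 2.79, 3.14, 3.14, 3.14, 3.14, 3.14].

### API

Orientations are given as a unit quaternion [x, y, z, w].
In Python, from bench import move_ptp, movel, move_j, move_gripper, pause, inverse_kinematics, read_camera, camera_params, MotionError, sign_off, look_for, tip_of, read_time_s, read_qpos, read_joint_vel, read_effort, read_eef_pos, read_tcp_rot, read_ft_force, read_ft_torque, read_finger_gap, read_grasp_force gives the robot as it stands. Calls block until the motion is done:
- move_ptp(position, orientation): joint-space move of the TCP to a pose.
- movel(position, orientation=None, speed=0.15): straight line of the TCP; orientation=None keeps the orientation; speed is the mean speed in m/s.
- move_j(angles): joint-space move.
- move_gripper(opening, effort=None): finger opening in m; effort is the grip in N (None keeps the last); returns when the fingers have stopped.
- pause(seconds).
- inverse_kinematics(position, orientation): joint angles nearest the present ones, or None.
- read_camera(name): name is "scene" or "top" or "wrist"; returns the picture (400x640x3 uint8, red, green, blue); there is no depth.
- camera_params(name): a dict with "K" (3x3 intrinsics, pixels), "camera_from_world" (4x4, takes a point from world to camera coordinates). Camera axes: x right, y down, z forward; pixel columns grow to the right and rows downward; lengths in m; the calibration is good to about 2 mm. A picture is of the moment at which its call begins: read the wrist's pose just before it. camera_params takes no time and is no camera call; for the wrist camera it gives the pose at the moment of the call.
A pose or a line that the arm cannot do raises MotionError and nothing moves.
- sign_off(): hands the job in; it is judged then, once.
Trained networks look in the newest picture that a camera, given by its name, has taken for a name from the list of things; names that differ only in an ending like _2 or _b are one class to them, and where a whole thing is asked for, a point or a joint stands for the part that bears it (a point fixed in the world has none). Each returns a list of dicts, best first, with "confidence" (0 to 1); they miss things now and then, are a little off and sometimes report something else, mostly with a low value. They report only what shows in the picture. A call takes as long as a camera call.
- look_for(camera, name): "at" ([column, row] in pixels, amid what is visible of it).
- tip_of(camera, name): "at" ([column, row] in pixels: a listed point, or the origin of a listed thing).
Readings, each from a call of its own:
- read_time_s(): time.
- read_qpos(): joint angles.
- read_joint_vel(): joint speeds.
- read_effort(): joint torques, N m.
- read_eef_pos(): TCP position.
- read_tcp_rot(): TCP orientation.
- read_ft_force(): force on the tool from outside, world axes, zero at the start.
- read_ft_torque(): the same for the moment, N m.
- read_finger_gap(): finger opening in m.
- read_grasp_force(): force on a finger pad.
Only numpy, scipy, OpenCV 4.12 (cv2) and the standard library are available. Lean on these libraries where they do the work, as an engineer would, in place of code of your own. Each camera call takes 0.05 s, during which the arm holds its last target. There are 200 camera calls.

## Working session

There is one attempt and no reset: what is moved stays moved. The work goes in short steps, each a Python script; the robot and the scene stay as the last script left them, time stands still between calls to the robot, and variables do not carry over. Pictures are saved under pics/ and viewed, at most 10 in all, crops included, and the job is handed in when it is done.

```bash
mkdir -p pics; cat > h.py <<'E'
import numpy as np, cv2
from bench import *
def ray(cam,px,P=None):
    P=P or camera_params(cam); M=np.linalg.inv(np.array(P["camera_from_world"])); K=np.array(P["K"])
    d=M[:3,:3]@np.linalg.solve(K,[px[0],px[1],1.]); return M[:3,3],d
def at_z(cam,px,z,P=None):
    o,d=ray(cam,px,P); return o+d*(z-o[2])/d[2]
def proj(cam,p,P=None):
    P=P or camera_params(cam); c=np.array(P["camera_from_world"])@[*p,1]; u=np.array(P["K"])@c[:3]; return u[:2]/u[2]
Z=dict(lamp_switch_top=.038,rocker_on_end=.138,start_top=.075,stop_top=.081,comb=.12,file=0,polish_bar=0,lamp=0,extractor=0,polisher=0)
E
python3 - <<'E'
from h import *
print(read_tcp_rot(),read_eef_pos(),read_time_s())
ims=[]
for c in("top","scene"):
    im=read_camera(c); ims.append(im)
    for n,z in Z.items():
        r=tip_of(c,n)
        for d in r[:2]: print(c,n,round(d["confidence"],2),np.round(d["at"]),np.round(at_z(c,d["at"],z),3))
for c,i in zip("ts",ims): cv2.imwrite(f"pics/{c}1.png",i[:,:,::-1])
E
```

```text
[ 9.89077368e-01  1.47391453e-01 -2.58778705e-04 -1.28529927e-03] [ 0.18920479 -0.62093105  0.2488787 ] 0.0
top lamp_switch_top 0.47 [465. 196.] [ 0.459 -0.372  0.038]
top rocker_on_end 0.62 [168. 196.] [0.463 0.383 0.138]
top start_top 0.41 [310. 148.] [0.592 0.036 0.075]
top stop_top 0.69 [310. 167.] [0.54  0.036 0.081]
top comb 0.9 [170. 154.] [0.575 0.387 0.12 ]
top file 0.86 [278. 176.] [0.533 0.126 0.   ]
top polish_bar 0.64 [472. 238.] [ 0.35  -0.393  0.   ]
top lamp 0.59 [458. 172.] [ 0.531 -0.369  0.   ]
top extractor 0.88 [183. 182.] [0.524 0.386 0.   ]
top polisher 0.71 [472. 236.] [ 0.355 -0.395  0.   ]
scene lamp_switch_top 0.52 [194. 161.] [ 0.46  -0.38   0.038]
scene rocker_on_end 0.88 [482. 263.] [0.462 0.383 0.138]
scene rocker_on_end 0.2 [186. 193.] [ 0.6   -0.274  0.138]
scene start_top 0.57 [306. 255.] [0.589 0.028 0.075]
scene comb 0.91 [467. 310.] [0.569 0.387 0.12 ]
scene file 0.6 [353. 269.] [0.536 0.126 0.   ]
scene file 0.56 [468. 308.] [0.505 0.402 0.   ]
scene polish_bar 0.59 [214. 143.] [ 0.358 -0.393  0.   ]
scene lamp 0.75 [186. 192.] [ 0.536 -0.361  0.   ]
scene extractor 0.6 [307. 255.] [0.554 0.011 0.   ]
scene extractor 0.59 [458. 313.] [0.527 0.385 0.   ]
scene polisher 0.57 [312. 263.] [0.568 0.031 0.   ]
```

View pics/t1.png

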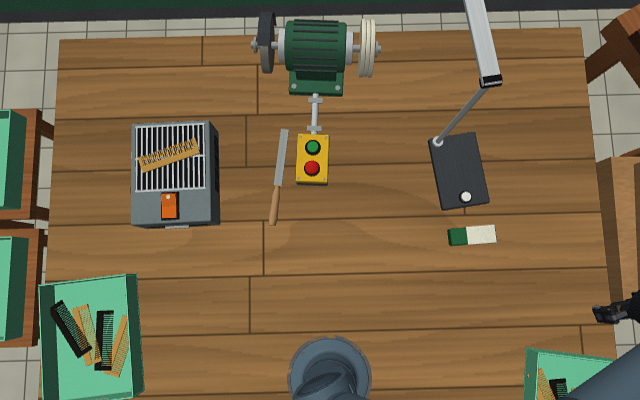

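View pics/s1.png

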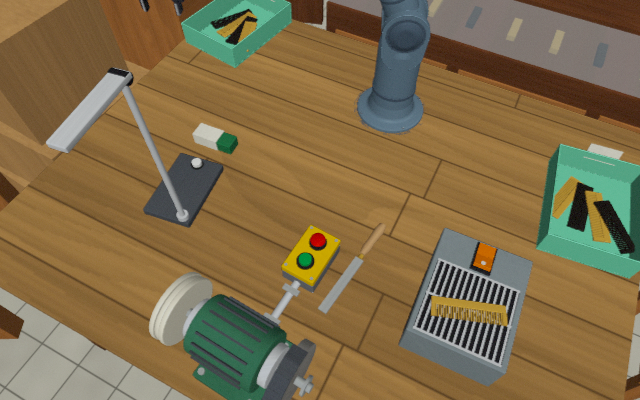

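The top view shows the lamp switch at (466,197), the orange rocker at (169,205) with its dot end upward, green at (312,147) and red at (312,168). The scene view agrees: switch (196,163), rocker (484,258), green (305,260). Next I hover over the switch and check it from near.

```bash
python3 - <<'E'
from h import *
move_gripper(0.0,20)
move_ptp([0.459,-0.376,0.20],[1,0,0,0])
P=camera_params("wrist"); im=read_camera("wrist")
for n in("lamp_switch_top","lamp","polish_bar"):
    for d in tip_of("wrist",n)[:2]: print(n,round(d["confidence"],2),np.round(d["at"]),np.round(at_z("wrist",d["at"],Z[n],P),4))
p=read_eef_pos(); print(p,read_tcp_rot(),read_finger_gap(),read_ft_force(),read_time_s())
tip=[p[0],p[1],p[2]-.019]; print("tip px",proj("wrist",tip,P),"guess px",proj("wrist",[.459,-.376,.038],P))
cv2.imwrite("pics/w1.png",im[:,:,::-1])
E
```

```text
lamp_switch_top 0.94 [313. 190.] [ 0.4567 -0.3759  0.038 ]
lamp 0.95 [298. 109.] [ 0.5314 -0.361   0.    ]
[ 0.45800574 -0.37766091  0.2001939 ] [ 9.99998850e-01 -1.46980057e-03 -5.16032136e-06  3.73498855e-04] -0.00012270053631292945 [ 0.85470669  0.63384945 -0.35191248] 3.4417
tip px [314.8151043  254.50355754] guess px [312.68123584 187.25732303]
```

View pics/w1.png

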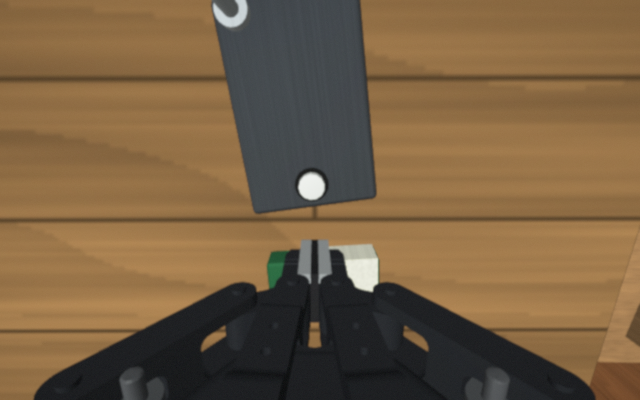

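The wrist picture shows the white switch at (312,185), which gives x≈0.46, y≈-0.376. That agrees with the top view. Pressing now.

```bash
cat >> h.py <<'E'
def press(xy,ztop,fstop,zmin,hold=0.25,zup=0.2,step=.001):
    """tip heights; press down in small steps until fstop N or tip at zmin, hold, retreat"""
    q=[1,0,0,0]; tip=lambda: read_eef_pos()[2]-.019
    movel([*xy,ztop+.008+.019],q,speed=.12); pause(.25)
    f0=np.mean([read_ft_force()[2] for _ in range(5)]); z=ztop+.008; log=[]
    while z>zmin:
        z-=step; movel([*xy,z+.019],q,speed=.02); pause(.03)
        f=np.mean([read_ft_force()[2] for _ in range(3)])-f0
        log.append((round(z*1e3,1),round(tip()*1e3,1),round(f,1)))
        if f>fstop: break
    pause(hold); print(*log); print("end tip",tip(),"f",read_ft_force()[2]-f0,"t",read_time_s())
    movel([*xy,zup],q,speed=.12)
E
python3 - <<'E'
from h import *
press([.459,-.376],.038,6.,.028)
P=camera_params("wrist"); read_camera("wrist")
for d in tip_of("wrist","lamp_switch_top")[:1]: print(d,at_z("wrist",d["at"],.033,P))
for d in tip_of("wrist","lamp")[:1]: print(d,at_z("wrist",d["at"],0,P))
print(read_time_s())
E
```

```text
(45.0, np.float64(44.9), np.float64(1.4)) (44.0, np.float64(43.9), np.float64(-0.0)) (43.0, np.float64(42.9), np.float64(0.6)) (42.0, np.float64(41.9), np.float64(-0.2)) (41.0, np.float64(40.9), np.float64(0.1)) (40.0, np.float64(39.9), np.float64(-0.6)) (39.0, np.float64(38.9), np.float64(-0.6)) (38.0, np.float64(38.2), np.float64(1.2)) (37.0, np.float64(37.2), np.float64(2.6)) (36.0, np.float64(36.1), np.float64(2.6)) (35.0, np.float64(35.1), np.float64(2.1)) (34.0, np.float64(34.0), np.float64(2.5)) (33.0, np.float64(33.0), np.float64(2.8)) (32.0, np.float64(32.2), np.float64(3.5)) (31.0, np.float64(31.2), np.float64(5.1)) (30.0, np.float64(30.4), np.float64(4.7)) (29.0, np.float64(29.6), np.float64(6.6))
end tip 0.029636846453470773 f 6.340384664593077 t 10.0333
{'at': [313.9, 189.5], 'confidence': 0.62} [ 0.45603056 -0.37443933  0.033     ]
{'at': [302.4, 107.8], 'confidence': 0.76} [ 0.5330584  -0.36274032  0.        ]
11.6
```

The switch slid at about 2.6 N and the force rose only below 33 mm, so it's fully in. Now the rocker.

```bash
python3 - <<'E'
from h import *
movel([.459,-.376,.3],None,speed=.2)
move_ptp([.46,.383,.30],[1,0,0,0])
P=camera_params("wrist"); im=read_camera("wrist")
for n in("rocker_on_end","comb","extractor"):
    for d in tip_of("wrist",n)[:2]: print(n,round(d["confidence"],2),np.round(d["at"]),np.round(at_z("wrist",d["at"],Z[n],P),4))
print(read_eef_pos(),"guess",proj("wrist",[.462,.383,.138],P),read_time_s())
cv2.imwrite("pics/w2.png",im[:,:,::-1])
E
```

```text
rocker_on_end 0.77 [316. 191.] [0.4583 0.3804 0.138 ]
comb 0.86 [305.  67.] [0.5715 0.3902 0.12  ]
extractor 0.84 [311. 112.] [0.5322 0.386  0.    ]
[0.4605327  0.38240863 0.29992851] guess [313.3693618  187.62091873] 15.1333
```

View pics/w2.png

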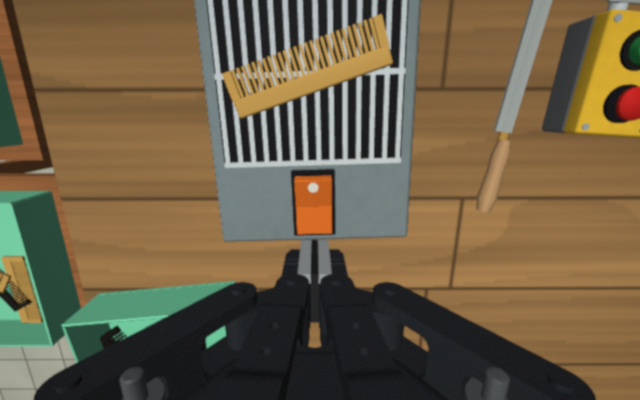

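The white dot is at (313,187), matching the estimate (0.462, 0.383). Pressing there, then checking.

```bash
python3 - <<'E'
from h import *
press([.462,.383],.138,6.,.126,zup=.30)
P=camera_params("wrist"); im=read_camera("wrist")
for d in tip_of("wrist","comb")[:1]: print(d,at_z("wrist",d["at"],.12,P))
cv2.imwrite("pics/w3.png",cv2.resize(im[140:260,240:400,::-1],None,fx=4,fy=4))
move_ptp([.592,.033,.24],[1,0,0,0])
P=camera_params("wrist"); im=read_camera("wrist")
for n in("start_top","stop_top","file"):
    for d in tip_of("wrist",n)[:2]: print(n,round(d["confidence"],2),np.round(d["at"]),np.round(at_z("wrist",d["at"],Z[n],P),4))
print(read_eef_pos(),"guess",proj("wrist",[.592,.033,.075],P),read_time_s())
cv2.imwrite("pics/w4.png",im[:,:,::-1])
E
```

```text
(145.0, np.float64(144.9), np.float64(-0.6)) (144.0, np.float64(143.9), np.float64(-0.1)) (143.0, np.float64(142.9), np.float64(0.0)) (142.0, np.float64(141.9), np.float64(-0.4)) (141.0, np.float64(140.9), np.float64(0.3)) (140.0, np.float64(140.2), np.float64(0.9)) (139.0, np.float64(139.3), np.float64(1.9)) (138.0, np.float64(138.2), np.float64(2.5)) (137.0, np.float64(137.0), np.float64(1.8)) (136.0, np.float64(136.0), np.float64(3.4)) (135.0, np.float64(135.0), np.float64(1.8)) (134.0, np.float64(133.9), np.float64(1.8)) (133.0, np.float64(133.0), np.float64(2.6)) (132.0, np.float64(132.0), np.float64(1.3)) (131.0, np.float64(131.1), np.float64(2.7)) (130.0, np.float64(130.2), np.float64(4.6)) (129.0, np.float64(129.3), np.float64(4.6)) (128.0, np.float64(128.5), np.float64(6.3))
end tip 0.12854515422799034 f 6.915223621048668 t 22.0083
{'at': [307.8, 65.5], 'confidence': 0.72} [0.57321058 0.38864163 0.12      ]
start_top 0.74 [323. 186.] [0.5933 0.0277 0.075 ]
stop_top 0.61 [318. 241.] [0.5383 0.0322 0.081 ]
[0.59194387 0.03512097 0.24048182] guess [317.76172658 187.55142396] 25.1417
```

View pics/w3.png

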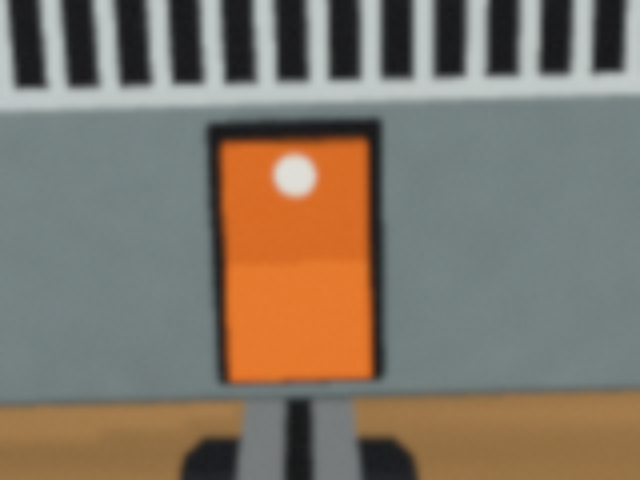

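View pics/w4.png

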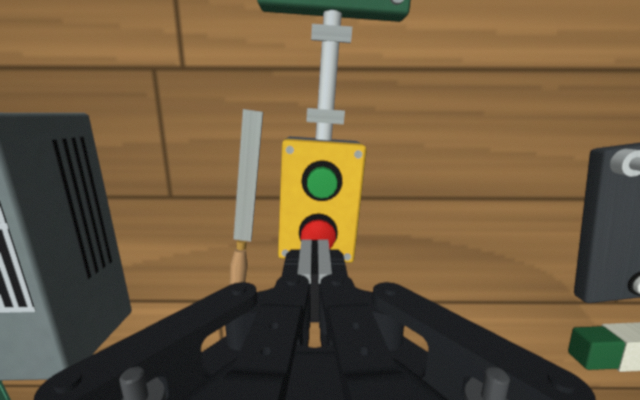

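The rocker is over: the shading has swapped and the force plateau ended at 131 mm. The green button shows at (322,181), i.e. about (0.596, 0.030), and the red at (317,235). Pressing green.

```bash
python3 - <<'E'
from h import *
press([.596,.030],.075,7.3,.066,hold=.3,zup=.25)
read_camera("wrist"); P=camera_params("wrist")
for n in("start_top","stop_top"):
    for d in tip_of("wrist",n)[:1]: print(n,d,at_z("wrist",d["at"],Z[n],P))
im=read_camera("top")
for n in("comb","file","polish_bar","lamp"):
    for d in tip_of("top",n)[:1]: print(n,np.round(at_z("top",d["at"],Z[n]),3))
print(read_time_s())
E
```

```text
(82.0, np.float64(81.9), np.float64(-0.3)) (81.0, np.float64(80.9), np.float64(-0.8)) (80.0, np.float64(79.9), np.float64(-0.3)) (79.0, np.float64(78.9), np.float64(0.2)) (78.0, np.float64(77.9), np.float64(-0.9)) (77.0, np.float64(76.9), np.float64(-0.1)) (76.0, np.float64(75.9), np.float64(-0.3)) (75.0, np.float64(75.3), np.float64(0.6)) (74.0, np.float64(74.2), np.float64(1.9)) (73.0, np.float64(73.2), np.float64(2.9)) (72.0, np.float64(72.2), np.float64(2.8)) (71.0, np.float64(71.2), np.float64(3.8)) (70.0, np.float64(70.1), np.float64(5.3)) (69.0, np.float64(69.3), np.float64(5.5)) (68.0, np.float64(68.5), np.float64(6.5)) (67.0, np.float64(67.7), np.float64(7.6))
end tip 0.06775618288719887 f 7.526945470478289 t 31.525
start_top {'at': [315.7, 186.5], 'confidence': 0.7} [0.5941218 0.0289159 0.075    ]
stop_top {'at': [309.0, 238.7], 'confidence': 0.91} [0.54002276 0.03582333 0.081     ]
comb [0.573 0.389 0.12 ]
file [0.542 0.127 0.   ]
polish_bar [ 0.351 -0.393  0.   ]
lamp [ 0.542 -0.366  0.   ]
33.4417
```

```bash
python3 -c "
from bench import *
print(sign_off())"
```

```text
the job is handed in; nothing more can be done
None
```

I pressed the lamp switch, then the extractor rocker, then the green start button in that order, each with under 8 N, and handed the job in; the red button and loose items weren't touched, though the judge's result was not shown.

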